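# Set a drum sander by its rim-marked handwheel and check the gap with a step gauge

## Robot

A 6-joint arm with a two-finger parallel gripper is mounted at the origin on the work surface. World frame = base frame: x ahead of the robot, y to its left, z up, the work surface at z = 0. Lengths are in mm, angles in rad, forces in N, time in s.
With the tool pointing down it reaches from about 400 to 825 mm from the base axis. Payload 7 kg.
Tool frame: the origin (TCP) lies at the very end of the fingers, on their centre line; the grasp point (between the pads) lies 19 mm behind it; z points along the fingers, y is the line along which they close (so a half turn about z gives the same grasp; the last joint's range is limited). The gripper opens to 85 mm and grips with 20 to 120 N. Pads are 22 mm wide; open, the fingers measure 114 mm over their backs; the gripper's body (76 mm by 85 mm) begins 54 mm behind the grasp point. The pads swing forward as they close: fully open they stand 13 mm farther back than shut.
Start: joints at [-1.001, 0.359, 0.012, 0, -1.224, -0.288], TCP at [187.681, -648.36, 231.302] pointing down, gripper open.
Joint ranges: [-3.07, 3.07], [-1.43, 2.12], [-1.02, 1.25], [-3.03, 1.67], [-3.05, -0], [-3.03, 3.03]. Speed limits (rad/s): [2.39, 2.39, 3.01, 3.14, 3.14, 3.14].

## Interface

Orientations are given as a unit quaternion [x, y, z, w].
In Python, from rig import r gives the robot as it stands.
- The arm moves only by the shell command python3 -m crank 'ROWS'. ROWS is JSON, a list of rows, each a list of 7 numbers: the finger opening in mm, from 0 to 85.4, then the shift along the world's x, y, z normalised to -1 to 1, where 1 is 0.025 m, then the turn, a rotation vector about the world's x, y, z normalised to -1 to 1, where 1 is 45 degrees. A call has 1 to 5 rows; each row shifts and turns the commanded pose from where the row before left it; what a row does not reach is not made up. A row lasts 1/12 s, in which the tool goes at most 41.7 mm and 7.16 degrees, less where a joint would pass 70% of its speed; a pose out of reach is approached as far as the arm can. A call with a number of a shift or a turn outside -1 to 1 is refused whole. A call with a gripper value outside its range is refused whole. The fingers move at their own pace and stop on an object; the grip force is fixed at half the most. Time passes only in rows, so rows that do not move let the fingers close. It gives the time, the measured TCP pose, the force, the opening and the grip force at its end, in the units of the state.
- r.sense(): the state, without advancing time (a new reading comes with each control period).
- r.read_camera(name): name is "side" or "top"; returns a dict with "pixels" (400x640x3 uint8, red, green, blue), "K" (3x3 intrinsics, pixels), "extrinsics" (4x4, takes a point from camera to world coordinates). Camera axes: x right, y down, z forward; pixel columns grow to the right and rows downward; lengths in mm; the calibration is good to about 2 mm. A picture is of the moment at which its call begins. There is no depth.
- r.sign_off(): hands the job in; it is judged then, once.
The state is a dict: "time_s": time; "joint_pos": joint angles; "qd": joint speeds; "effort": joint torques, N m; "eef_pos": TCP position; "ee_rot": TCP orientation; "contact_force": force on the tool from outside, world axes, zero at the start; "wrist_torque": the same for the moment, N m; "opening": finger opening in mm; "gripper_force": force on a finger pad.
Only numpy, scipy, OpenCV 4.12 (cv2) and the standard library are available. Lean on these libraries where they do the work, as an engineer would, in place of code of your own. Each camera call takes 0.05 s, during which the arm holds its last target. There are 200 camera calls.

## Task

The drum of the bench sander stands too low for the next boards: turn the handwheel anticlockwise (seen from above), between a third and half a turn, until the bright bar on its rim lines up with the fixed pointer on the far side of the wheel. Then check the gap: slide the step gauge, thin nose first, along the bed under the drum until its thick step comes gently up against the drum, draw it out and lay it flat on the bench again, clear of the sander. Leave the mallet, the tin and the offcuts where they are.

Things in the scene. Friction and masses are not known exactly. Their poses are not given: they have to be found in the camera images.
- sander: Fixed benchtop drum sander. Origin on the bench under the drum's middle; x = feed direction (infeed side, -x, to the robot's left), y along the drum, away from the robot. Base 400 x 300 mm. Flat black bed, x +-200, y +-125 mm, top at z 100 mm (rails beside it lower). Column 150 x 85 mm at x -20, y +198, top z 230, carries the handwheel; motor beyond it to y +360 (x +-60, z 100-218).
- drum_head: Drum with white cover, lifted 1.27 mm per rad of the wheel (8 mm a turn). Origin as the sander's. Drum 100 mm dia., y +-131, bare below. Cover x +-72, y -150 to +156 mm; skirts end 60 mm, top 128 mm above the bed (dust port 18 mm more): no room for an upright gripper at the gap. Gap to the bed: 8 mm with wheel at mark, 4.4-5.5 mm at the start. Pushing does not lift it.
- wheel (a joint): Turn of the handwheel about its upright axis, rad; grows anticlockwise seen from above. 0 = bright bar in line with the fixed pointer; starts between -2.8 and -2.0; end stops at -3.7 and +0.7. Stays where it is left (about 0.12 N m to turn).
- wheel_centre (a point): Centre of the dark handwheel at its rim's half height, z 285 mm (sander x -50, y +198). 162 mm across, lying level: round rim 18 mm thick on radius 72 mm, 46 mm clear above the column; hub 44 mm dia.; three 12 mm spokes at 60, 180, 300 degrees anticlockwise from the bar. Axes as the sander's.
- wheel_bar (a point): The bright steel bar across the rim of the handwheel, 10 mm wide; the point is at the rim's outside. Short ticks stand every 15 degrees round the rest of the rim.
- pointer (a point): Tip of the fixed upright steel pointer on the column, 10 mm outside the rim on the far side of the wheel (straight along sander +y from the wheel's centre), at the rim's height.
- gap (a point): On the bed under the drum's middle (sander 0, 0, 100 mm). x feed direction, y along the drum, z up. With the wheel at its mark the gauge's step (gauge origin) meets the drum at x about -20 mm.
- gauge: Aluminium step gauge 120 x 40 mm, about 0.145 kg. Origin under the step, mid-width; x to the nose, z up. Nose 6 mm thick, x 0 to +50; thick part 12 mm, x -70 to 0. Wooden handle, 24 mm wide (y), 14 mm thick, from x -40 on top, slopes up and back 55 degrees from level for 80 mm (end x -87, z 78). Starts flat on the bench left of the sander, nose towards the sander.
- gauge_grip (a point): Middle of the gauge's handle (gauge x -63, z +45 mm). To be gripped across its 24 mm width, fingers along the handle: tool tilted about 35 degrees from vertical, pointing down and towards the nose. Axes as the gauge's.
- gauge_tip (a point): End of the gauge's thin nose, underside (gauge frame x +50 mm).
- mallet: Rubber-headed mallet, 320 mm long, lying on the bench right of the sander; a bystander. Origin on the bench 110 mm behind the head's middle, x towards the head.
- tin: Open steel tin, 90 mm across, 58 mm tall, on the bench left of the sander, 0.11 to 0.2 m beside the gauge; a bystander. Origin in the middle of its underside.
- offcuts: Pile of two pine offcuts, about 145 x 95 mm, 76 mm high, on the bench right of the sander; a bystander. Origin in the middle of its underside.
Mind the look-alikes: they are no part of the job. Of the things like the gauge, leave any that is red; of the rest the smaller one is meant.

How it is judged (in metres and radians):
On the way, in this order (a step that is already met when the one before it is completed fails the run):
1. the handwheel is turned to its mark (bar within 0.12 rad of the pointer) and at rest (value of joint wheel between -0.12 and 0.12 rad and velocity of joint wheel between -0.1 and 0.1 rad/s), for 0.2 s.
2. the gauge lies on the bed with its nose under the drum and its step against the drum, pressing with at least 0.5 N (x of gauge in the frame of gap between -0.028 and 0 m and x of gauge_tip in the frame of gap above 0.015 m and y of gauge in the frame of gap between -0.12 and 0.12 m and z of gauge in the frame of gap below 0.006 m and contact force between gauge and drum_head above 0.5 N), for 0.1 s.
At the end, for the whole second after the job is handed in: The handwheel's bar is still within 0.12 rad (9 mm along the rim) of the pointer; the gauge lies flat and still on the bench (underside within 6 mm of it, tilt under 0.1 rad), touching neither the sander nor the other things (value of joint wheel between -0.12 and 0.12 rad and height (world z) of gauge below 0.006 m and angle between gauge's own z axis and vertical below 0.1 rad and linear speed of gauge below 0.02 m/s and contact force between gauge and sander below 0.1 N and contact force between gauge and mallet below 0.1 N and contact force between gauge and tin below 0.1 N and contact force between gauge and offcuts below 0.1 N).
It fails at once if the gauge is rammed against the drum (over 40 N) (contact force between gauge and drum_head above 40 N).
It fails at once if the mallet is moved more than 20 mm (distance of mallet from where it was at the start of the episode above 0.02 m).
It fails at once if the tin is moved more than 20 mm (distance of tin from where it was at the start of the episode above 0.02 m).
It fails at once if the offcuts are moved more than 20 mm (distance of offcuts from where it was at the start of the episode above 0.02 m).
It also fails if it takes over 72 s, if anything falls off the work surface, if the arm or the gripper's body presses on something with over 40 N, if the wrist force passes 120 N, or if a joint passes its speed limit or range.

## Working session

There is one attempt and no reset: what is moved stays moved. The work goes in short steps, Python scripts to look and compute and a shell command to move; the robot and the scene stay as the last step left them, time stands still between calls to the robot, and variables do not carry over. Pictures are saved under pics/ and viewed, at most 10 in all, crops included, and the job is handed in when it is done.

```bash
ls; mkdir -p pics
cat > h.py <<'E'
import numpy as np, cv2
from rig import r
def cam(n,save=None):
    c=r.read_camera(n); im=np.ascontiguousarray(c["pixels"][:,:,::-1])
    if save: cv2.imwrite(f"pics/{save}.png",im)
    return im,np.array(c["K"]),np.array(c["extrinsics"])
def ray(K,E,u,v):
    d=E[:3,:3]@np.linalg.inv(K)@np.array([u,v,1.]); return E[:3,3],d
def plane(K,E,u,v,z):
    o,d=ray(K,E,u,v); return o+d*(z-o[2])/d[2]
def proj(K,E,p):
    q=np.linalg.inv(E)@np.append(p,1.); q=K@q[:3]; return q[:2]/q[2]
E
python3 - <<'E'
from h import *
for n in("top","side"):
    im,K,E=cam(n,n+"0"); print(n,K.round(1).tolist(),E.round(3).tolist())
s=r.sense(); print(s)
E
```

```text
pics
top [[454.3, 0.0, 319.5], [0.0, 454.3, 202.6], [0.0, 0.0, 1.0]] [[-0.085, -0.976, 0.2, 243.127], [-0.996, 0.082, -0.021, 30.373], [0.004, -0.201, -0.98, 1812.78], [0.0, 0.0, 0.0, 1.0]]
side [[364.7, 0.0, 314.5], [0.0, 364.7, 198.0], [0.0, 0.0, 1.0]] [[-0.752, -0.5, 0.43, 89.703], [-0.659, 0.551, -0.512, 596.01], [0.019, -0.668, -0.744, 1019.75], [0.0, 0.0, 0.0, 1.0]]
{'time_s': 0.1, 'joint_pos': array([-1.00090302e+00,  3.59318427e-01,  1.11301389e-02, -3.41940405e-04,
       -1.22408904e+00, -2.88075707e-01]), 'qd': array([ 0.00043484, -0.00083396,  0.0025882 ,  0.00157715, -0.00184171,
        0.00085775]), 'effort': array([-1.88349986e-03, -5.84764373e+01,  2.94109851e+01,  6.95458800e+00,
       -3.19797524e-03,  8.61599773e-06]), 'eef_pos': array([ 187.56217074, -647.95579623,  230.44044809]), 'ee_rot': array([-1.40385287e-01,  9.90096660e-01,  7.40268691e-04, -1.61822016e-04]), 'contact_force': array([-0.77654474,  0.33722907, -0.20803265]), 'wrist_torque': array([-0.06220972,  0.03917585, -0.0408524 ]), 'gripper_force': 0.0, 'opening': 85.60295896759979}
```

View pics/top0.png

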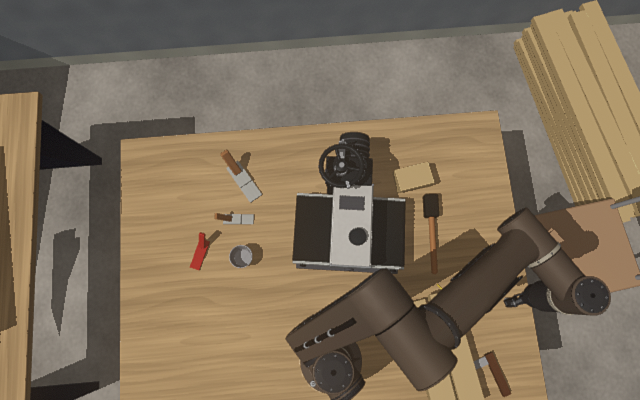

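View pics/side0.png

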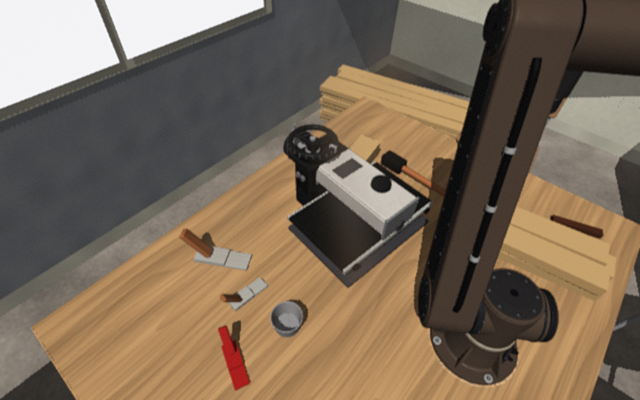

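The top view shows the gauge at about (238,217), with the large look-alike at (243,178) and the red one at (200,252). The tin is at (241,256), the handwheel at (344,165) and the bed at x 295–405. The side view shows the wheel at (312,145) and the gauge at (247,293). Next I'll look at enlarged crops.

Run:
```python
from h import *
t=cv2.imread("pics/top0.png"); s=cv2.imread("pics/side0.png")
f=lambda im,x,y,w,h: cv2.resize(im[y:y+h,x:x+w],(400,300),interpolation=cv2.INTER_CUBIC)
cv2.imwrite("pics/crop0.png",np.vstack([np.hstack([f(t,305,128,80,60),f(s,272,115,80,60)]),np.hstack([f(t,205,190,80,60),f(s,212,262,80,60)])]))
# bed / cover mask edges in top
im,K,E=t,*cam("top")[1:]
hsv=cv2.cvtColor(im,cv2.COLOR_BGR2HSV)
m=((hsv[:,:,2]<60)).astype(np.uint8); m[:193]=0; m[272:]=0; m[:,:285]=0; m[:,412:]=0
n,l,st,c=cv2.connectedComponentsWithStats(m)
for i in range(1,n):
    if st[i][4]>300:
        cn,_=cv2.findContours((l==i).astype(np.uint8),0,2)
        b=cv2.boxPoints(cv2.minAreaRect(cn[0])); print(st[i],[(p.round(1).tolist(),plane(K,E,*p,100)[:2].round(1).tolist()) for p in b])
g=((hsv[:,:,1]<60)&(hsv[:,:,2]>120)).astype(np.uint8); g[:205]=0;g[230:]=0;g[:,:205]=0;g[:,275:]=0
cn,_=cv2.findContours(g,0,2); cn=max(cn,key=cv2.contourArea); b=cv2.boxPoints(cv2.minAreaRect(cn))
print([(p.round(1).tolist(),plane(K,E,*p,8)[:2].round(1).tolist()) for p in b])
```

```text
[ 293  196   39   66 2262] [([292.70001220703125, 259.29998779296875], [384.5, 112.0]), ([296.5, 195.5], [627.7, 79.7]), ([332.1000061035156, 197.60000610351562], [607.9, -56.7]), ([328.3999938964844, 261.3999938964844], [365.4, -20.6])]
[ 371  200   34   67 2106] [([371.0, 200.0], [585.9, -205.1]), ([404.0, 200.0], [575.2, -331.9]), ([404.0, 266.0], [324.4, -301.2]), ([371.0, 266.0], [334.8, -178.0])]
[([242.0, 214.0], [590.6, 307.0]), ([253.0, 214.0], [586.8, 262.8]), ([253.0, 223.0], [550.2, 264.8]), ([242.0, 223.0], [553.9, 308.8])]
```

View pics/crop0.png

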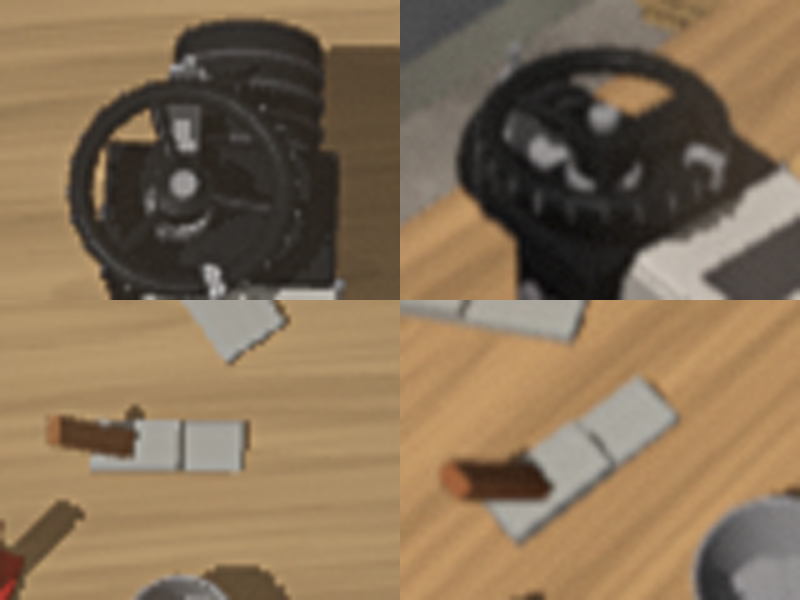

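The crops show the wheel hub cap at top (341,164.5) and side (312,138). The bar is at top (347,184) and side (333,146), on the near side, so the wheel stands at roughly −2.75 rad. The pointer is near top (342,142) and side (294,126). The gauge's nose points right.

```bash
cat >> h.py <<'E'
def tri(a,b):
    A=[];B=[]
    for o,d in(a,b):
        d=d/np.linalg.norm(d);P=np.eye(3)-np.outer(d,d);A.append(P);B.append(P@o)
    p=np.linalg.solve(sum(A),sum(B)); return p,[np.linalg.norm(A[i]@p-B[i]) for i in(0,1)]
E
python3 - <<'E'
from h import *
_,Kt,Et=cam("top");_,Ks,Es=cam("side")
for n,t,s in[("hub",(341,164.2),(312,138)),("bar",(347.3,184),(333,146)),("pointer",(342,141.5),(294,126)),
 ("tipR",(253.2,214),(279.3,283)),("tipL(near)",(253,223.5),(271.5,275)) ]:
    p,e=tri(ray(Kt,Et,*t),ray(Ks,Es,*s)); print(n,p.round(1),np.round(e,1),"z285 top",plane(Kt,Et,*t,285)[:2].round(1))
# gauge: side-view & top-view corners on planes; crop px -> full
ft=lambda x,y:(205+x/5-.4,190+(y-300)/5-.4); fs=lambda x,y:(212+(x-400)/5-.4,262+(y-300)/5-.4)
for n,p,z in[("nose far",(243,422),6),("nose near",(241,470),6),("step far",(182,421),12),("step near",(181,470),12),("back near",(93,470),12),("handle end",(50,430),78),("handle bot",(133,440),12)]:
    print(n,plane(Kt,Et,*ft(*p),z)[:2].round(1))
for n,p,z in[("nose far",(640,377),6),("nose near",(678,418),6),("step far",(582,425),12),("step near",(613,468),12),("back near",(518,540),12),("handle end",(455,480),78)]:
    print("S",n,plane(Ks,Es,*fs(*p),z)[:2].round(1))
E
```

```text
hub [681.7 -88.2 294.8] [0.3 0.3] z285 top [684.8 -88.9]
bar [ 609.3 -103.4  294.2] [0.6 0.6] z285 top [ 612.1 -103.9]
pointer [766.8 -98.8 291.2] [1.7 1.7] z285 top [ 767.4 -100.2]
tipR [556.8 247.1   4.7] [33.4 33.4] z285 top [534.  226.4]
tipL(near) [535.6 255.7  67.7] [2.8 2.8] z285 top [501.3 228.9]
nose far [587.2 262.2]
nose near [548.2 266. ]
step far [591.  310.3]
step near [551.2 313.1]
back near [557.1 383.3]
handle end [579.7 402.2]
handle bot [578.8 350.3]
S nose far [584.2 262. ]
S nose near [546.2 265.9]
S step far [583.4 309.9]
S step near [548.4 316.6]
S back near [555.8 384. ]
S handle end [578.1 398. ]
```

```bash
python3 -m crank '[[0,0.8,0.9,0.9,0,0,0],[0,0.8,0.9,0.9,0,0,0],[0,0.8,0.9,0.9,0,0,0],[0,0.8,0.9,0.9,0,0,0],[0,0.8,0.9,0.9,0,0,0]]'
python3 -m crank '[[0,0.8,1,0,0,0,0],[0,0.8,1,0,0,0,0],[0,0.8,1,0,0,0,0],[0,0.8,1,0,0,0,0],[0,0.8,1,0,0,0,0]]'
python3 -m crank '[[0,0.8,1,0,0,0,0],[0,0.8,1,0,0,0,0],[0,0.8,1,0,0,0,0],[0,0.8,1,0,0,0,0],[0,0.8,1,0,0,0,0]]'
python3 -c "
from rig import r; print(r.sense()['joint_pos'])"
```

```text
time_s: 0.67
eef_pos: [288.2, -534.6, 344.8]
ee_rot: [-0.14, 0.99, 0.0, -0.0]
contact_force: [-0.1, -0.7, 0.8]
opening: 25.8
gripper_force: 0.0
time_s: 1.08
eef_pos: [388.3, -409.4, 343.9]
ee_rot: [-0.14, 0.99, -0.0, 0.0]
contact_force: [1.5, -0.5, 0.6]
opening: 0.1
gripper_force: 0.0
time_s: 1.5
eef_pos: [488.3, -284.4, 344.0]
ee_rot: [-0.14, 0.99, -0.0, 0.0]
contact_force: [-0.1, -0.5, 1.0]
opening: 0.0
gripper_force: 0.0
[-1.81121940e-01  1.24302706e-01 -4.58403957e-02 -2.87298613e-05
 -1.40038637e+00 -1.10777373e+00]
```

```bash
python3 -m crank '[[0,0.83,0.95,0,0,0,0],[0,0.83,0.95,0,0,0,0],[0,0.83,0.95,0,0,0,0],[0,0.83,0.95,0,0,0,0],[0,0.83,0.95,0,0,0,0]]'
python3 -m crank '[[0,0.83,0.95,0,0,0,0],[0,0.83,0.95,0,0,0,0],[0,0.83,0.95,0,0,0,0],[0,0.83,0.95,0,0,0,0],[0,0.83,0.95,0,0,0,0]]'
python3 -m crank '[[0,0,0,0,0,0,0],[0,0,0,-0.6,0,0,0]]'
python3 -c "
from h import *
s,K,E=cam('side','s1'); t,K2,E2=cam('top','t1')
p=r.sense()['eef_pos'];print(p,proj(K,E,p),proj(K2,E2,p))
f=lambda im,x,y,w,h: cv2.resize(im[y:y+h,x:x+w],(400,300),interpolation=cv2.INTER_CUBIC)
cv2.imwrite('pics/c1.png',np.hstack([f(t,305,128,80,60),f(s,272,105,80,60)]))
"
```

```text
time_s: 1.92
eef_pos: [592.2, -165.7, 343.9]
ee_rot: [-0.141, 0.99, 0.0, 0.0]
contact_force: [-0.5, -1.9, 0.4]
opening: -0.3
gripper_force: 0.0
time_s: 2.33
eef_pos: [696.0, -47.0, 343.7]
ee_rot: [-0.14, 0.99, 0.0, -0.0]
contact_force: [0.9, -0.3, 0.2]
opening: 0.3
gripper_force: 0.0
time_s: 2.5
eef_pos: [697.1, -46.8, 330.2]
ee_rot: [-0.142, 0.99, -0.0, 0.001]
contact_force: [-0.4, -0.4, 0.8]
opening: 0.3
gripper_force: 0.0
[694.49384401 -47.57524609 325.9529093 ] [300.00957229 134.30276457] [329.27687337 159.04022664]
```

View pics/c1.png

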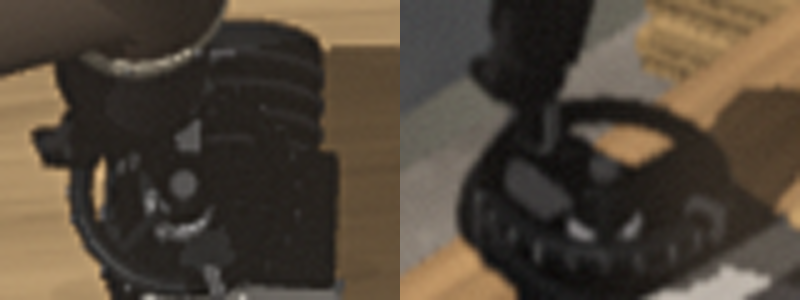

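The fingertips, at side crop (545,145), stand over the opening between the rim and the hub, clear of the spokes. I'll go down.

```bash
python3 -m crank '[[0,0,0,-0.6,0,0,0],[0,0,0,-0.6,0,0,0],[0,0,0,-0.6,0,0,0]]'
python3 -m crank '[[0,0,0,-0.55,0,0,0],[0,0,0,0,0,0,0]]'
```

```text
time_s: 2.85
eef_pos: [695.1, -48.8, 284.1]
ee_rot: [-0.14, 0.99, -0.0, 0.0]
contact_force: [-0.2, 0.0, 0.8]
opening: -0.3
gripper_force: 0.0
time_s: 3.02
eef_pos: [693.6, -48.7, 267.4]
ee_rot: [-0.14, 0.99, 0.0, -0.002]
contact_force: [0.1, 0.6, -1.2]
opening: -0.1
gripper_force: 0.0
```

```bash
python3 -m crank '[[0,-0.35,0.08,0,0,0,0],[0,-0.36,0,0,0,0,0],[0,-0.35,-0.08,0,0,0,0],[0,-0.33,-0.15,0,0,0,0]]'
python3 -m crank '[[0,-0.29,-0.21,0,0,0,0],[0,-0.24,-0.27,0,0,0,0]]'
```

```text
time_s: 3.35
eef_pos: [661.8, -51.4, 272.2]
ee_rot: [-0.141, 0.99, 0.0, 0.003]
contact_force: [5.9, 3.3, 0.3]
opening: -0.1
gripper_force: 3.4
time_s: 3.52
eef_pos: [648.7, -62.9, 272.8]
ee_rot: [-0.141, 0.99, 0.0, 0.004]
contact_force: [7.3, 5.0, 1.7]
opening: -0.1
gripper_force: 3.0
```

```bash
python3 -m crank '[[0,-0.18,-0.31,-0.1,0,0,0],[0,-0.11,-0.34,0,0,0,0],[0,-0.04,-0.36,0,0,0,0]]'
python3 -m crank '[[0,0.04,-0.36,0,0,0,0],[0,0.11,-0.34,0,0,0,0],[0,0.18,-0.31,0,0,0,0]]'
python3 -m crank '[[0,0.24,-0.27,0,0,0,0],[0,0.29,-0.21,0,0,0,0],[0,0,0,0,0,0,0]]'
python3 - <<'E'
from h import *
f=lambda im,x,y,w,h: cv2.resize(im[y:y+h,x:x+w],(400,300),interpolation=cv2.INTER_CUBIC)
t,K,E=cam('top');s,K,E=cam('side');cv2.imwrite('pics/c2.png',np.hstack([f(t,305,128,80,60),f(s,272,105,80,60)]))
E
```

```text
time_s: 3.77
eef_pos: [639.3, -88.1, 270.1]
ee_rot: [-0.141, 0.99, 0.001, 0.003]
contact_force: [1.7, 8.1, 2.5]
opening: -0.4
gripper_force: 3.4
time_s: 4.02
eef_pos: [646.1, -113.7, 269.1]
ee_rot: [-0.141, 0.99, 0.001, 0.001]
contact_force: [-2.7, 6.0, -0.2]
opening: -0.0
gripper_force: 2.4
time_s: 4.27
eef_pos: [660.2, -127.1, 268.3]
ee_rot: [-0.14, 0.99, 0.0, 0.0]
contact_force: [0.1, 0.8, 0.2]
opening: 0.1
gripper_force: 0.0
```

View pics/c2.png

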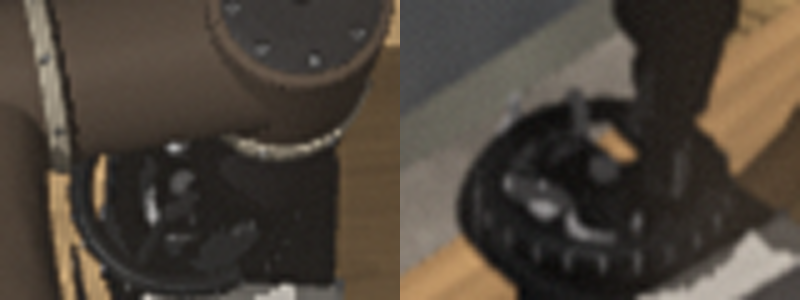

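In the side crop the bar is at (580,108) and the pointer at (510,105), so a bit more turn is needed. I'll compute the angle by casting side-view rays at the rim's height.

```bash
cat > ang.py <<'E'
from h import *
def ang(u,v,z=294):
    r_,K,E=cam('side'); p=plane(K,E,u,v,z)[:2]; d=p-[682,-88]
    return p.round(1),np.hypot(*d).round(1),(np.arctan2(d[1],d[0])+0.124).round(3)
if __name__=="__main__":
    f=lambda x,y:(272+(x-400)/5-.4,105+y/5-.4)
    for q in[(578,95),(580,108),(582,120)]: print(ang(*f(*q)))
    print("ptr",ang(*f(510,105)),ang(*f(510,105),285))
E
python3 ang.py
```

```text
(array([ 743. , -134.2]), np.float64(76.5), np.float64(-0.524))
(array([ 732.7, -124.7]), np.float64(62.6), np.float64(-0.503))
(array([ 723.3, -116.2]), np.float64(50.0), np.float64(-0.475))
ptr (array([768.3, -96.2]), np.float64(86.7), np.float64(0.029)) (array([ 776.7, -104.8]), np.float64(96.2), np.float64(-0.052))
```

```bash
python3 -m crank '[[0,0.16,-0.08,0,0,0,0],[0,0.16,-0.07,0,0,0,0],[0,0.17,-0.05,0,0,0,0],[0,0.17,-0.03,0,0,0,0],[0,0,0,0,0,0,0]]'
python3 -m crank '[[0,0.08,0,0,0,0,0],[0,0,0,0,0,0,0]]'
python3 - <<'E'
from h import *
f=lambda im,x,y,w,h: cv2.resize(im[y:y+h,x:x+w],(800,600),interpolation=cv2.INTER_CUBIC)
s,K,E=cam('side');cv2.imwrite('pics/c3.png',f(s,272,105,80,60))
E
```

```text
time_s: 5.03
eef_pos: [676.6, -132.2, 266.8]
ee_rot: [-0.14, 0.99, 0.0, -0.001]
contact_force: [-2.2, 1.5, -1.3]
opening: 0.3
gripper_force: 0.9
time_s: 5.2
eef_pos: [678.0, -132.2, 266.8]
ee_rot: [-0.14, 0.99, 0.0, -0.001]
contact_force: [-5.2, 1.2, -0.7]
opening: -0.3
gripper_force: 2.0
```

View pics/c3.png

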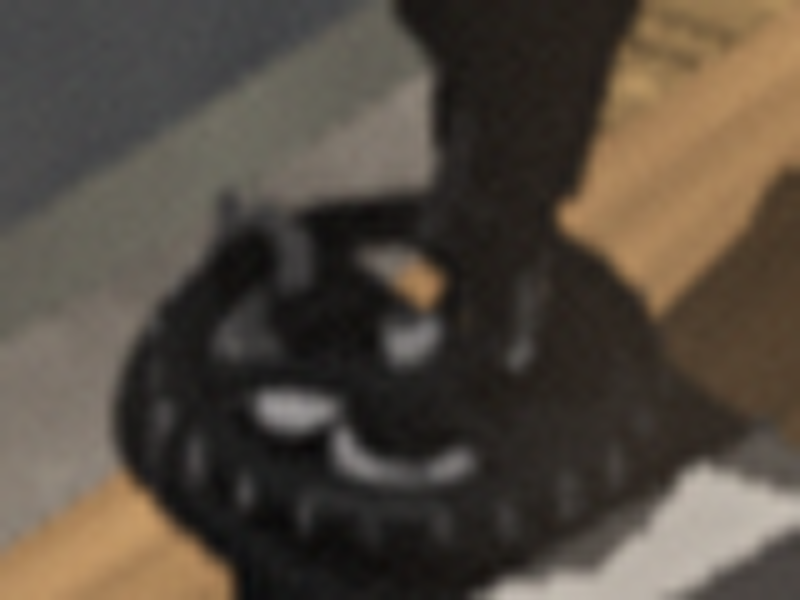

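The bar now runs from (265,212) to (297,280) in the crop, with the pointer tip at (232,205).

Run:
```python
from ang import *
f=lambda x,y:(272+x/10-.45,105+y/10-.45)
for q in[(262,215),(285,245),(295,275)]: print(ang(*f(*q)))
print("ptr",ang(*f(232,205)),ang(*f(232,205),285))
```

```text
(array([ 756.8, -103.6]), np.float64(76.4), np.float64(-0.082))
(array([740.6, -97.1]), np.float64(59.3), np.float64(-0.03))
(array([727.7, -87.9]), np.float64(45.7), np.float64(0.127))
ptr (array([ 767.6, -100.9]), np.float64(86.5), np.float64(-0.026)) (array([ 776. , -109.5]), np.float64(96.4), np.float64(-0.101))
```

```bash
python3 -m crank '[[0,-0.2,0,0,0,0,0],[0,0,0,1,0,0,0],[0,0,0,1,0,0,0],[0,0,0,1,0,0,0]]'
python3 -m crank '[[50,-0.2,1,0,0,0,0.155],[50,-0.2,1,0,0,0,0.155],[50,-0.2,1,0,0,0,0.155],[50,-0.2,1,0,0,0,0.155],[50,-0.2,1,0,0,0,0.155]]'
python3 -m crank '[[50,-0.2,1,0,0,0,0.155],[50,-0.2,1,0,0,0,0.155],[50,-0.2,1,0,0,0,0.155],[50,-0.2,1,0,0,0,0.155],[50,-0.2,1,0,0,0,0.155]]'
python3 -m crank '[[50,-0.2,1,-0.4,-0.155,0.011,0],[50,-0.2,1,-0.4,-0.155,0.011,0],[50,-0.2,1,-0.4,-0.155,0.011,0],[50,-0.2,1,-0.4,-0.155,0.011,0],[50,-0.2,1,-0.4,-0.155,0.011,0]]'
python3 - <<'E'
from h import *
f=lambda im,x,y,w,h: cv2.resize(im[y:y+h,x:x+w],(400,300),interpolation=cv2.INTER_CUBIC)
t,K,E=cam('top','t4');s,K,E=cam('side','s4');cv2.imwrite('pics/c4.png',np.vstack([np.hstack([f(t,305,128,80,60),f(s,272,105,80,60)]),np.hstack([f(t,200,160,120,90),f(s,190,220,120,90)])]))
from scipy.spatial.transform import Rotation as R
S=r.sense();print(S['joint_pos'].round(2),R.from_quat(S['ee_rot']).as_matrix().round(3))
E
```

```text
time_s: 5.83
eef_pos: [674.5, -132.6, 344.4]
ee_rot: [-0.14, 0.99, -0.001, 0.001]
contact_force: [1.2, -0.2, 0.9]
opening: -0.3
gripper_force: 0.0
time_s: 6.25
eef_pos: [649.5, -6.4, 343.8]
ee_rot: [-0.433, 0.901, -0.001, 0.002]
contact_force: [0.9, 0.3, -0.1]
opening: 50.0
gripper_force: 0.0
time_s: 6.67
eef_pos: [624.4, 119.0, 343.8]
ee_rot: [-0.684, 0.73, -0.001, 0.002]
contact_force: [0.3, -0.3, -0.4]
opening: 50.1
gripper_force: 0.0
time_s: 7.08
eef_pos: [599.5, 244.9, 294.6]
ee_rot: [-0.65, 0.698, -0.208, -0.218]
contact_force: [2.4, -0.7, 0.7]
opening: 50.0
gripper_force: 0.0
[ 0.89  0.52  0.1   0.34 -1.67 -1.01] [[-0.047 -0.998 -0.044]
 [-0.809  0.064 -0.584]
 [ 0.586  0.008 -0.81 ]]
```

View pics/c4.png

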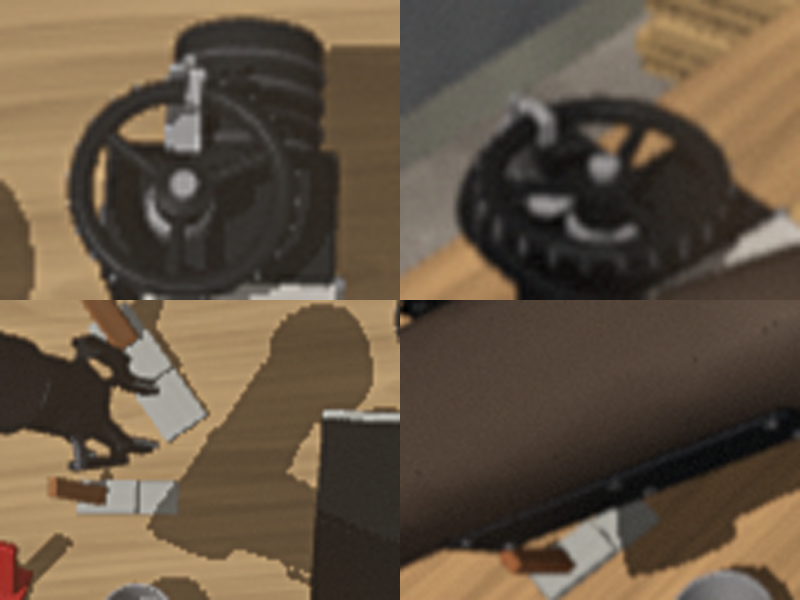

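Top crop: bar outer part at about (196,85), pointer at (180,65), hub at (182,183). The wheel looks close to its mark, perhaps slightly short. I'll measure it from the blobs, and measure the gauge again with the arm away from it.

Run:
```python
from h import *
_,Kt,Et=cam("top");_,Ks,Es=cam("side")
t=cv2.imread("pics/t4.png").max(2); t0=cv2.imread("pics/top0.png").max(2)
print(t[138:164,334:352]); print(t0[138:152,334:352])
```

```text
[[166 165 165 164 166 140  55  42  65  74  67  72  83  87  84  81  80  81]
 [158 157 156 156 158 132  54  67 134 138  77  67  61  59  59  58  60  62]
 [157 158 157 160 160 141  87 104 129 140  69  53  52  54  54  55  55  57]
 [162 161 161 162 165 168 153 139 106 115  90  82  53  54  57  56  54  56]
 [164 165 166 166 152 118 108 103 102 172 171 158  74  52  54  47  47  55]
 [164 166 165 158 134  86  80  75  81 162 164 145  75  52  53  53  55  56]
 [123 119  91  84  72  54  53  52  82 161 159 102  53  46  51  71  59  51]
 [ 63  63  51  50  52  52  53  51  90 160 160  86  49  48  49  54  48  47]
 [ 49  55  56  57  56  57  54  56 112 160 161  80  58  58  55  53  50  48]
 [ 54  52  51  49  49  49  48  61 137 161 164  69  51  61  67  71  60  52]
 [ 46  51  51  66  53  53  53  57 106 130 154  63  47  54  57  62  74  67]
 [ 69 103 111 162 109  84  81  82 104 100 108  58  45  48  49  55  59  63]
 [163 166 165 170 112  83  83  90  96  95 122  62  50  46  50  51  52  53]
 [169 167 167 166 107  79  96 148 150 150 156  67  40  44  46  55  52  51]
 [166 165 166 164 104  91 144 155 154 154 158  66 
[... 1201 characters left out ...]
 67  51  51  52  47  54]
 [159 161 162 163 130  74  76  68  77  69  71 106  83  59  47  50  48  49]
 [111 100  86  85  69  48  53  50  53  49  50  60  55  48  49  52  52  51]
 [ 57  52  47  50  50  50  54  56  53  52  50  50  49  48  49  47  45  47]
 [ 47  54  55  55  55  55  54  55  55  58  59  61  64  56  52  48  49  47]
 [ 53  53  53  52  50  49  49  50  52  50  51  53  56  62  65  60  56  51]
 [ 46  52  51  46  48  54  51  54  54  51  51  49  52  51  53  56  64  72]
 [ 67  52  54  50  68  83  84  82  82  81  82  58  48  48  48  52  54  65]
 [161  73  66  48  61  84  82  81  83  83  87  58  51  50  47  45  50  54]
 [167  88  68  47  52  81  90  88  89  82  83  53  43  44  45  43  52  48]]
```

Run:
```python
from h import *
_,Kt,Et=cam("top");_,Ks,Es=cam("side")
t=cv2.imread("pics/t4.png").max(2).astype(float); s=cv2.imread("pics/s4.png").max(2).astype(float)
def cen(im,x0,x1,y0,y1,th):
    w=np.clip(im[y0:y1,x0:x1]-th,0,None); yy,xx=np.mgrid[y0:y1,x0:x1]; return (w*xx).sum()/w.sum(),(w*yy).sum()/w.sum()
hub=cen(t,337,346,160,170,90); print("hub",hub)
h=plane(Kt,Et,*hub,295)[:2]; print(h)
for y in(142,144,146,148):
    b=cen(t,341,347,y,y+1,75); p=plane(Kt,Et,*b,294)[:2]; d=p-h; print(b,np.hypot(*d).round(1),np.arctan2(d[1],d[0])+.126)
p=plane(Kt,Et,342.5,139.3,285)[:2]; d=p-h; print("ptr",np.hypot(*d),np.arctan2(d[1],d[0])+.126)
print(s[117:136,290:308].astype(int))
```

```text
hub (np.float64(341.24538893344027), np.float64(164.33039294306334))
[681.38074605 -88.8983804 ]
(np.float64(343.5407854984894), np.float64(142.0)) 82.2 -0.06720143595068631
(np.float64(343.6421568627451), np.float64(144.0)) 74.9 -0.08151177991272457
(np.float64(343.2769953051643), np.float64(146.0)) 67.5 -0.07486872378114798
(np.float64(343.2909090909091), np.float64(148.0)) 60.2 -0.08851449765122094
ptr 95.02691078122018 -0.02045757235080234
[[ 98 103 111 110 113 110 108 109 109 107 108 104 105 103 102 108 114 119]
 [107 109 110 110 110 110 112 110 110 105 107 106 104 103 109 118 128 127]
 [108 110 106 109 108 110 110 109 108 108 108 107 111 110 122 128 131 130]
 [106 108 108 108 109 109 110 109 110 107 108 115 118 121 128 126 129 128]
 [106 108 107 108 108 110 106 104 106 109 114 119 119 119 122 121 127 127]
 [108 106 106 108 108 109 105 100 107 114 117 113 117 115 117 122 125 127]
 [105 105 108 110 116 114 108 100 109 112 112 117 115 117 118 117 118 119]
 [107 108 108 113 124 118 117 120 119 109 108 111 110 110  97  94  93  92]
 [106 106 109 110 112 115 143 142 138 128 111  91  87  78  64  59  51  49]
 [108 107 108 106  95 104 140 138 144 149 131  89  54  39  35  32  35  32]
 [106 111 108 108  92  83  99  96 121 152 150 117  70  38  27  29  32  30]
 [107 108 115 120  91  68  53  46  74 125 155 136  97  46  24  27  28  30]
 [108 113 119 112  72  43  31  22  34  83 132 121  97  52  22  24  30  39]
 [112 111 105  74  43  27  27  30  23  52 101 101  91  49  22  29  34  50]
 [104  93  74  38  29  29  27  25  20  51  94  98  90  52  26  32  35  45]
 [ 80  58  41  31  29  28  23  23  26  59  98  95  88  48  31  29  29  35]
 [ 56  31  30  25  29  25  23  29  32  59  86  79  70  42  29  34  38  36]
 [ 38  28  24  28  22  23  32  41  38  39  56  46  37  34  39  36  36  40]
 [ 29  31  30  22  28  36  50  52  41  32  30  27  29  33  36  30  28  29]]
```

The wheel is within about 0.08 rad of its mark, so that's accepted. On to the gauge's pre-grasp pose.

```bash
python3 -m crank '[[50,-0.12,0.83,-1,0,0,0],[50,-0.12,0.83,-1,0,0,0],[50,-0.12,0.83,-1,0,0,0],[50,-0.12,0.83,-1,0,0,0]]'
python3 -m crank '[[50,-0.12,0.83,-1,0,0,0],[50,-0.12,0.83,-1,0,0,0],[50,-0.12,0.83,-0.7,0,0,0],[50,-0.12,0.83,-0.7,0,0,0],[50,0,0,0,0,0,0]]'
python3 - <<'E'
from h import *
f=lambda im,x,y,w,h: cv2.resize(im[y:y+h,x:x+w],(400,300),interpolation=cv2.INTER_CUBIC)
t,K,E=cam('top','t5');s,Ks,Es=cam('side','s5');cv2.imwrite('pics/c5.png',np.hstack([f(t,180,170,100,75),f(s,190,250,100,75)]))
S=r.sense();print(S['joint_pos'].round(2),S['eef_pos'],proj(K,E,S['eef_pos']))
E
```

```text
time_s: 7.72
eef_pos: [588.2, 325.3, 195.5]
ee_rot: [-0.649, 0.7, -0.204, -0.216]
contact_force: [-0.2, 0.0, -0.2]
opening: 50.3
gripper_force: 0.0
time_s: 8.13
eef_pos: [574.9, 410.2, 106.5]
ee_rot: [-0.65, 0.698, -0.204, -0.219]
contact_force: [-0.3, 0.3, -1.7]
opening: 50.2
gripper_force: 0.0
[ 1.03  0.78  0.2   0.26 -1.55 -1.18] [576.03852475 408.47775931 109.58537049] [211.13260478 215.24848514]
```

View pics/c5.png

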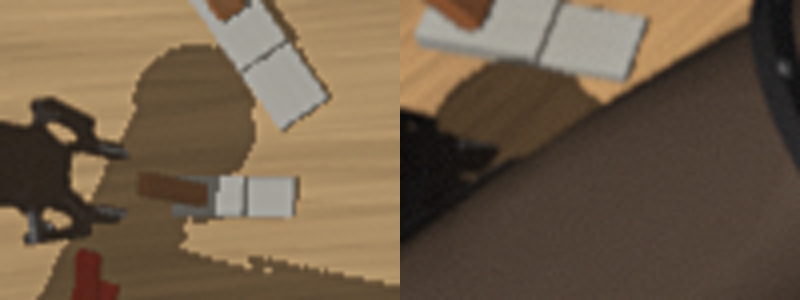

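```bash
python3 -m crank '[[50,-0.04,0.36,0,0,0,0],[50,-0.02,-0.44,-0.63,0,0,0],[50,-0.02,-0.44,-0.63,0,0,0],[50,-0.02,-0.44,-0.63,0,0,0]]'
python3 -m crank '[[50,-0.02,-0.44,-0.63,0,0,0],[50,-0.02,-0.44,-0.6,0,0,0],[50,0,0,0,0,0,0]]'
```

```text
time_s: 8.57
eef_pos: [573.7, 384.7, 62.6]
ee_rot: [-0.65, 0.699, -0.204, -0.217]
contact_force: [-0.9, 0.2, 0.5]
opening: 50.1
gripper_force: 0.0
time_s: 8.82
eef_pos: [571.2, 359.6, 29.3]
ee_rot: [-0.649, 0.699, -0.204, -0.221]
contact_force: [-0.3, 0.2, -0.8]
opening: 49.8
gripper_force: 0.0
```

```bash
python3 -m crank '[[50,0,0.14,0,0,0,0],[10,0,0,0,0,0,0],[10,0,0,0,0,0,0],[10,0,0,0,0,0,0],[10,0,0,0,0,0,0]]'
python3 -m crank '[[10,0,0,0,0,0,0],[10,0,0,0,0,0,0],[10,0,0,0.4,0,0,0],[10,0,0,0.8,0,0,0],[10,0,0,0.8,0,0,0]]'
```

```text
time_s: 9.23
eef_pos: [572.6, 367.8, 31.7]
ee_rot: [-0.65, 0.698, -0.205, -0.218]
contact_force: [1.2, 1.9, 6.3]
opening: 23.0
gripper_force: 59.0
time_s: 9.65
eef_pos: [570.8, 366.1, 79.8]
ee_rot: [-0.65, 0.698, -0.205, -0.221]
contact_force: [0.6, 0.7, -1.1]
opening: 23.3
gripper_force: 58.6
```

```bash
python3 -m crank '[[10,-0.1,-0.5,0.8,0,0,-0.067],[10,-0.2,-0.8,0.8,0,0,0],[10,-0.2,-0.9,0.8,0,0,0],[10,-0.2,-0.9,0.8,0,0,0],[10,-0.2,-0.9,0.6,0,0,0]]'
python3 -m crank '[[10,-0.25,-0.9,0,0,0,0],[10,-0.25,-0.9,0,0,0,0],[10,-0.25,-0.9,0,0,0,0],[10,-0.25,-0.9,0,0,0,0],[10,-0.25,-0.9,0,0,0,0]]'
python3 -m crank '[[10,-0.25,-0.9,0,0,0,0],[10,-0.25,-0.9,0,0,0,0],[10,-0.25,-0.8,0,0,0,0],[10,-0.1,-0.6,0,0,0,0],[10,0,0,0,0,0,0]]'
python3 - <<'E'
from h import *
f=lambda im,x,y,w,h: cv2.resize(im[y:y+h,x:x+w],(400,300),interpolation=cv2.INTER_CUBIC)
t,K,E=cam('top','t6');s,Ks,Es=cam('side','s6');cv2.imwrite('pics/c6.png',np.hstack([f(t,280,170,120,90),f(s,270,150,160,120)]))
E
```

```text
time_s: 10.07
eef_pos: [548.7, 265.8, 176.6]
ee_rot: [-0.631, 0.715, -0.199, -0.224]
contact_force: [0.2, -0.3, -1.0]
opening: 23.1
gripper_force: 58.8
time_s: 10.48
eef_pos: [517.1, 152.9, 175.2]
ee_rot: [-0.631, 0.715, -0.199, -0.225]
contact_force: [-0.2, -0.2, -1.1]
opening: 23.2
gripper_force: 58.9
time_s: 10.9
eef_pos: [495.2, 71.3, 175.2]
ee_rot: [-0.631, 0.716, -0.198, -0.225]
contact_force: [0.1, -0.5, -2.3]
opening: 23.6
gripper_force: 58.9
```

View pics/c6.png

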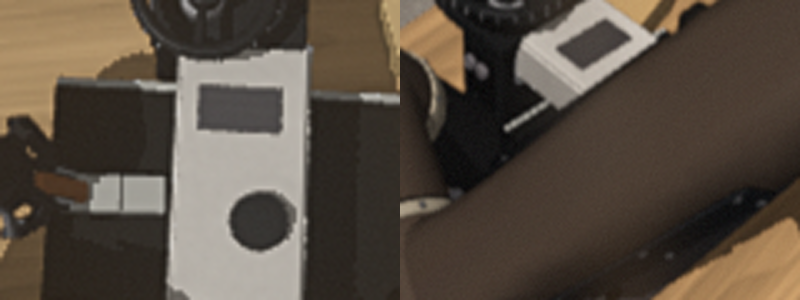

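The gauge is held over the infeed bed, with its nose at top crop (165,194), short of the cover edge at x≈172. Next I'll check its heading and position numerically.

Run:
```python
from h import *
im=cv2.imread("pics/t6.png");_,K,E=cam("top")
h=cv2.cvtColor(im,cv2.COLOR_BGR2HSV); g=((h[:,:,1]<50)&(h[:,:,2]>120)).astype(np.uint8); g[:215]=0;g[242:]=0;g[:,:300]=0;g[:,330:]=0
cn=max(cv2.findContours(g,0,1)[0],key=cv2.contourArea)
p=np.array([plane(K,E,*q,153)[:2] for q in cn[:,0,:].astype(float)],np.float32)
print(cv2.boundingRect(cn)); b=cv2.boxPoints(cv2.minAreaRect(p)); print(b.round(1))
S=r.sense(); from scipy.spatial.transform import Rotation as R
print(S['eef_pos'],R.from_quat(S['ee_rot']).as_matrix().round(3), S['joint_pos'].round(2))
# cover top edges z=228, left and right side
w=((h[:,:,1]<50)&(h[:,:,2]>150)).astype(np.uint8)
for y in(195,205,215,245,255):
    x=np.where(w[y,325:380])[0]+325; print(y,plane(K,E,x[0]-.5,y,228)[:2].round(1),plane(K,E,x[-1]+.5,y,228)[:2].round(1))
```

```text
(317, 223, 12, 11)
[[465.2 -26.9]
 [502.2 -30. ]
 [505.7  10.5]
 [468.6  13.6]]
[496.97618455  74.21254613 174.9843597 ] [[-0.102 -0.992 -0.07 ]
 [-0.814  0.124 -0.568]
 [ 0.572 -0.001 -0.82 ]] [ 0.81  0.33 -0.47  0.36 -1.3  -1.13]
195 [592.4 -23.8] [ 578.3 -191.2]
205 [553.7 -49. ] [ 542.1 -187.3]
215 [518.  -42.2] [ 506.4 -179.9]
245 [412.3 -29.1] [ 400.9 -165. ]
255 [377.6 -26. ] [ 366.2 -161.3]
```

```bash
python3 -m crank '[[10,0,0,-0.5,0,0,0],[10,0,0,-0.5,0,0,0],[10,0,0,-0.5,0,0,0],[10,0,0,0,0,0,0]]'
python3 -m crank '[[10,0,0,-0.1,0,0,0],[10,0,0,-0.08,0,0,0],[10,0,0,0,0,0,0]]'
```

```text
time_s: 11.38
eef_pos: [496.0, 74.0, 135.2]
ee_rot: [-0.631, 0.714, -0.199, -0.226]
contact_force: [-0.2, -0.4, -1.2]
opening: 23.4
gripper_force: 58.8
time_s: 11.63
eef_pos: [496.7, 74.1, 132.7]
ee_rot: [-0.631, 0.715, -0.199, -0.225]
contact_force: [-0.3, -0.1, -1.8]
opening: 23.2
gripper_force: 58.8
```

```bash
python3 -m crank '[[10,0,0,-0.05,0,0,0],[10,0,0,0,0,0,0]]' | grep -E 'eef|cont'
python3 -m crank '[[10,0,0,-0.04,0,0,0],[10,0,0,0,0,0,0]]' | grep -E 'eef|cont'
```

```text
eef_pos: [496.8, 74.0, 131.7]
contact_force: [0.3, 0.1, -0.1]
eef_pos: [496.9, 74.0, 131.7]
contact_force: [-2.6, 2.1, 8.5]
```

```bash
python3 -m crank '[[10,-0.06,-0.5,0.015,0,0,0],[10,-0.07,-0.6,0,0,0,0],[10,-0.07,-0.6,0,0,0,0]]' | grep -E 'eef|cont'
python3 -m crank '[[10,-0.07,-0.6,0,0,0,0],[10,-0.07,-0.6,0,0,0,0],[10,0,0,0,0,0,0]]' | grep -E 'eef|cont'
python3 -m crank '[[10,-0.05,-0.4,0,0,0,0],[10,-0.02,-0.2,0,0,0,0],[10,0,0,0,0,0,0]]' | grep -E 'eef|cont'
```

```text
eef_pos: [492.6, 31.5, 131.7]
contact_force: [0.1, 4.0, 4.3]
eef_pos: [487.4, -1.2, 131.7]
contact_force: [-0.6, -1.6, 1.6]
eef_pos: [486.8, -14.5, 131.6]
contact_force: [0.9, -0.5, 4.3]
```

```bash
python3 -m crank '[[10,-0.025,-0.2,0,0,0,0],[10,-0.025,-0.2,0,0,0,0],[10,0,0,0,0,0,0]]' | grep -E 'eef|cont'
for i in 1; do :; done
python3 -m crank '[[10,-0.01,-0.08,0,0,0,0],[10,0,0,0,0,0,0]]' | grep -E 'eef|cont'
python3 -m crank '[[10,-0.01,-0.08,0,0,0,0],[10,0,0,0,0,0,0]]' | grep -E 'eef|cont'
```

```text
eef_pos: [485.9, -23.9, 131.6]
contact_force: [2.7, 0.0, 5.2]
eef_pos: [485.9, -25.5, 131.6]
contact_force: [2.4, 1.5, 6.3]
eef_pos: [485.7, -27.3, 131.6]
contact_force: [1.9, 1.7, 6.1]
```

```bash
python3 -m crank '[[10,-0.01,-0.06,0,0,0,0],[10,0,0,0,0,0,0]]' | grep -E 'eef|cont'
python3 -m crank '[[10,-0.01,-0.06,0,0,0,0],[10,0,0,0,0,0,0]]' | grep -E 'eef|cont'
python3 -m crank '[[10,-0.01,-0.06,0,0,0,0],[10,0,0,0,0,0,0]]' | grep -E 'eef|cont'
```

```text
eef_pos: [485.6, -28.7, 131.6]
contact_force: [1.1, 2.8, 6.0]
eef_pos: [485.4, -30.1, 131.7]
contact_force: [1.8, 2.8, 6.3]
eef_pos: [485.2, -31.6, 131.6]
contact_force: [1.4, 2.7, 6.2]
```

```bash
python3 -m crank '[[10,-0.01,-0.06,0,0,0,0],[10,0,0,0,0,0,0]]' | grep -E 'eef|cont'
```

```text
eef_pos: [484.9, -33.1, 131.6]
contact_force: [2.9, 3.7, 6.8]
```

```bash
python3 -m crank '[[10,-0.005,-0.05,0,0,0,0],[10,0,0,0,0,0,0]]' | grep -E 'eef|cont'
python3 -m crank '[[10,-0.005,-0.05,0,0,0,0],[10,0,0,0,0,0,0]]' | grep -E 'eef|cont'
```

```text
eef_pos: [484.8, -34.4, 131.6]
contact_force: [2.3, 2.8, 7.0]
eef_pos: [484.7, -35.6, 131.6]
contact_force: [1.9, 2.8, 6.6]
```

```bash
python3 -m crank '[[10,-0.005,-0.05,0,0,0,0],[10,0,0,0,0,0,0]]' | grep -E 'eef|cont'
```

```text
eef_pos: [484.6, -36.8, 131.6]
contact_force: [0.4, 3.3, 6.4]
```

```bash
python3 -m crank '[[10,-0.005,-0.05,0,0,0,0],[10,0,0,0,0,0,0]]' | grep -E 'eef|cont'
python3 -m crank '[[10,-0.005,-0.05,0,0,0,0],[10,0,0,0,0,0,0]]' | grep -E 'eef|cont'
```

```text
eef_pos: [484.7, -37.5, 131.6]
contact_force: [0.5, 7.1, 6.9]
eef_pos: [484.9, -38.0, 131.6]
contact_force: [-1.6, 10.6, 8.4]
```

```bash
python3 -m crank '[[10,-0.005,-0.05,0,0,0,0],[10,0,0,0,0,0,0]]' | grep -E 'eef|cont'
```

```text
eef_pos: [485.4, -38.6, 131.6]
contact_force: [-1.0, 13.6, 8.0]
```

Firm contact: about 11 N above sliding friction. I'll hold briefly, then draw the gauge out.

```bash
python3 -m crank '[[10,0,0,0,0,0,0],[10,0,0,0,0,0,0],[10,0,0,0,0,0,0]]' | grep -E 'eef|cont'
python3 -m crank '[[10,0.04,0.3,0.01,0,0,0],[10,0.075,0.6,0,0,0,0],[10,0.075,0.6,0,0,0,0],[10,0.075,0.6,0,0,0,0],[10,0.075,0.6,0,0,0,0]]' | grep -E 'eef|cont'
python3 -m crank '[[10,0.075,0.6,0,0,0,0],[10,0.075,0.6,0,0,0,0],[10,0.075,0.6,0,0,0,0],[10,0.075,0.6,0,0,0,0],[10,0,0,0.4,0,0,0]]' | grep -E 'eef|cont'
python3 -m crank '[[10,0,0,0.8,0,0,0],[10,0,0,0.8,0,0,0],[10,0.2,0.9,0,0,0,0],[10,0.2,0.9,0,0,0,0],[10,0.2,0.9,0,0,0,0]]' | grep -E 'eef|cont|opening|gripper'
```

```text
eef_pos: [485.4, -38.6, 131.6]
contact_force: [-0.7, 13.7, 7.6]
eef_pos: [490.3, 25.2, 131.7]
contact_force: [0.0, -4.7, 7.0]
eef_pos: [498.4, 87.4, 139.6]
contact_force: [0.9, -0.1, -1.8]
eef_pos: [513.4, 153.9, 181.4]
contact_force: [0.2, 0.3, -1.8]
opening: 23.1
gripper_force: 59.3
```

```bash
python3 -m crank '[[10,0.24,0.85,0,0,0,0],[10,0.24,0.85,0,0,0,0],[10,0.24,0.85,0,0,0,0],[10,0.24,0.85,0,0,0,0],[10,0.24,0.85,0,0,0,0]]' | grep -E 'eef|cont'
python3 -m crank '[[10,0.24,0.85,-0.9,0,0,0],[10,0.24,0.85,-0.9,0,0,0],[10,0.24,0.85,-0.9,0,0,0],[10,0.24,0.85,-0.9,0,0,0],[10,0.24,0.85,-0.9,0,0,0]]' | grep -E 'eef|cont'
python3 -m crank '[[10,0,0,-0.6,0,0,0],[10,0,0,-0.4,0,0,0],[10,0,0,0,0,0,0]]' | grep -E 'eef|cont'
```

```text
eef_pos: [543.4, 260.4, 180.6]
contact_force: [0.2, -0.4, -1.8]
eef_pos: [573.5, 366.5, 67.0]
contact_force: [0.4, -0.2, -0.9]
eef_pos: [572.3, 364.3, 40.5]
contact_force: [-1.1, -0.3, -2.0]
```

```bash
python3 -m crank '[[10,0,0,-0.2,0,0,0],[10,0,0,-0.1,0,0,0],[10,0,0,0,0,0,0]]' | grep -E 'eef|cont'
python3 -m crank '[[10,0,0,-0.04,0,0,0],[10,0,0,0,0,0,0]]' | grep -E 'eef|cont'
```

```text
eef_pos: [573.8, 365.8, 36.8]
contact_force: [-0.2, -0.2, -2.0]
eef_pos: [573.9, 366.2, 35.9]
contact_force: [-0.6, 0.7, -1.6]
```

```bash
python3 -m crank '[[10,0,0,-0.08,0,0,0],[10,0,0,-0.04,0,0,0],[10,0,0,0,0,0,0]]' | grep -E 'eef|cont'
python3 -m crank '[[10,0,0,-0.04,0,0,0],[10,0,0,0,0,0,0]]' | grep -E 'eef|cont'
```

```text
eef_pos: [573.6, 366.0, 31.8]
contact_force: [0.4, 0.7, -1.9]
eef_pos: [573.6, 366.1, 31.8]
contact_force: [-1.8, 0.1, 4.2]
```

```bash
python3 -m crank '[[50,0,0,0,0,0,0],[50,0,0,0,0,0,0],[50,0,0,0,0,0,0],[50,0,0,0,0,0,0]]' | grep -E 'cont|open'
python3 -m crank '[[50,0.05,0.4,0.57,0,0,0],[50,0.06,0.5,0.72,0,0,0],[50,0.06,0.5,0.72,0,0,0],[50,0.06,0.5,0.72,0,0,0],[50,0.06,0.5,0.72,0,0,0]]' | grep -E 'eef|cont'
python3 -m crank '[[50,0,0,1,0,0,0],[50,0,0,1,0,0,0],[50,0,0,1,0,0,0],[50,0,0,1,0,0,0],[50,0,0,0,0,0,0]]' | grep -E 'eef|cont'
python3 - <<'E'
from h import *
f=lambda im,x,y,w,h: cv2.resize(im[y:y+h,x:x+w],(400,300),interpolation=cv2.INTER_CUBIC)
t,K,E=cam('top','t7');s,Ks,Es=cam('side','s7');cv2.imwrite('pics/c7.png',np.vstack([np.hstack([f(t,305,128,80,60),f(s,272,105,80,60)]),np.hstack([f(t,180,160,160,120),cv2.resize(t,(400,300))])]))
E
```

```text
contact_force: [-0.3, -0.1, 0.4]
opening: 49.9
eef_pos: [581.0, 426.6, 118.0]
contact_force: [0.5, 0.6, 0.3]
eef_pos: [582.4, 427.3, 223.1]
contact_force: [-0.1, 0.3, 1.9]
```

View pics/c7.png

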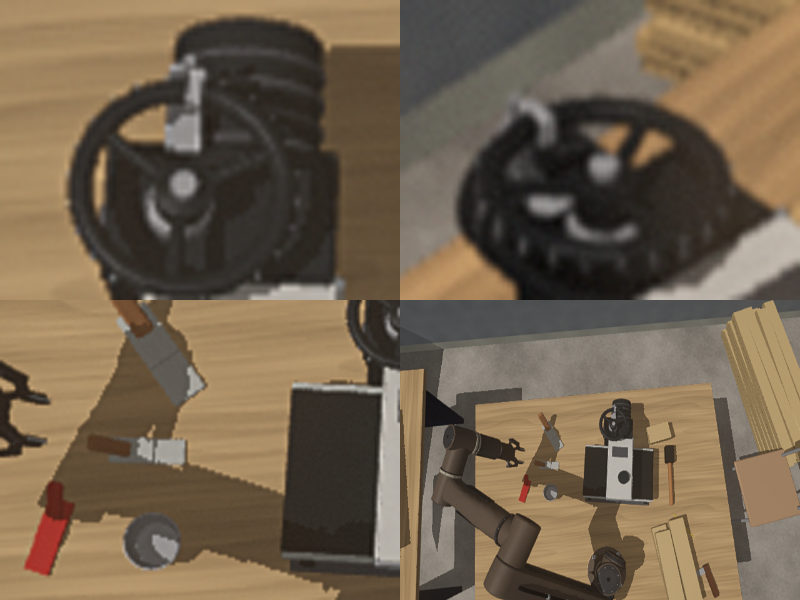

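The gauge lies flat on the bench at crop (145,450), clear of the sander, tin and look-alikes. The wheel bar is unchanged beside the pointer, and the mallet, tin and offcuts are where they were. I'm handing the job in.

```bash
python3 -c "
from rig import r; print(r.sign_off())"
```

```text
the job is handed in; nothing more can be done
None
```

The job is handed in; no verdict came back. The handwheel bar sits within about 0.08 rad of the pointer (limit 0.12), the gauge was pressed against the drum at about 11 N and now lies flat on the bench clear of the sander, and the mallet, tin and offcuts look unmoved.

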